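Clip a specimen holder into its mount

ROBOT

A 6-joint arm with a two-finger parallel gripper is mounted at the origin on the work surface. World frame = base frame: x ahead of the robot, y to its left, z up, the work surface at z = 0. Lengths are in m, angles in rad, forces in N, time in s.
With the tool pointing down it reaches from about 0.35 to 0.775 m from the base axis. Payload 5.5 kg.
Tool frame: the origin (TCP) lies at the very end of the fingers, on their centre line; the grasp point (between the pads) lies 19 mm behind it (env.grip_point_offset is the distance from the TCP to the grasp point, in m); z points along the fingers, y is the line along which they close (so a half turn about z gives the same grasp; the last joint's range is limited). The gripper opens to 85 mm and grips with 20 to 120 N. Pads are 22 mm wide; open, the fingers measure 114 mm over their backs; the gripper's body (76 mm by 85 mm) begins 54 mm behind the grasp point. The pads swing forward as they close: fully open they stand 13 mm farther back than shut.
Start: joints at [-1.344, 0.313, 0.046, 1.304, 0, 1.431], TCP at [0.206, -0.537, 0.193] pointing down, gripper open.
Joint ranges: [-2.76, 2.76], [-0.86, 1.69], [-1.03, 1.26], [-2.2, 2.34], [-1.47, 1.5], [-3.14, 3.14]. Speed limits (rad/s): [2.57, 2.57, 3.14, 3.14, 3.14, 3.14].

INTERFACE

Orientations are given as a unit quaternion [w, x, y, z].
In Python, from workcell import sensors, imaging, workorder, env gives the robot as it stands.
- The arm moves only by the shell command python3 -m handwheel 'ROWS' [FORCE]. ROWS is JSON, a list of rows, each a list of 5 numbers: the shift along the tool's x, y, z in mm, then the turn about the tool's z in rad, then the opening, from 0 (shut) to 1 (fully open). A call has 1 to 8 rows; each row is the pose to reach, as a shift and turn from the pose commanded when the call began, along the tool's axes at that moment; what a row does not reach only later rows make up. A row lasts 1/10 s, in which the tool goes at most 50 mm and 8.59 degrees, less where a joint would pass 70% of its speed; a pose out of reach is approached as far as the arm can. A call with a gripper value outside its range is refused whole. The fingers move at their own pace and stop on an object; FORCE is the grip in N (left out, the last holds). Time passes only in rows, so rows that repeat a pose let the fingers close. It gives the time, the measured TCP pose, the force, the opening and the grip force at its end, in the units of the state.
- sensors.get_state(): the state, without advancing time (a new reading comes with each control period).
- imaging.read_camera(name): name is "scene" or "side" or "wrist"; returns a dict with "color" (480x640x3 uint8, blue, green, red), "z_map" (480x640 float32, m along the optical axis (not along the pixel's ray), 0 where there is no reading), "fx", "fy", "cx", "cy" (pixels), "xyz" and "rotation" of the camera in the world. Camera axes: x right, y down, z forward; pixel columns grow to the right and rows downward; lengths in m; the calibration is good to about 2 mm. The wrist camera is an equidistant fisheye: a pixel r from the principal point sees the ray r / f radians off the axis. A picture is of the moment at which its call begins.
- workorder.hand_in(): hands the job in; it is judged then, once.
The state is a dict: "clock": time; "joint_pos": joint angles; "qvel": joint speeds; "tau": joint torques, N m; "tcp_pos": TCP position; "orientation": TCP orientation; "wrist_force": force on the tool from outside, world axes, zero at the start; "ft_torque": the same for the moment, N m; "finger_gap": finger opening in m; "grip_force": force on a finger pad.
Only numpy, scipy, OpenCV 4.12 (cv2) and the standard library are available. Lean on these libraries where they do the work, as an engineer would, in place of code of your own. Each camera call takes 0.05 s, during which the arm holds its last target. There are 200 camera calls.

TASK

Load the flat specimen holder into the mount: press the clip's long thumb plate down with one fingertip and keep it down, while the other fingertip pushes the holder by its upright tab along the channel, beneath the raised clip foot, until it is fully home against the stop. Only then let the thumb plate up, so that the clip foot clamps the holder, and move the hand clear. Do not lift or carry the holder, and leave everything else on the bench alone.

Things in the scene. Friction and masses are not known exactly. Their poses are not given: they have to be found in the camera images.
- mount: Specimen mount fixed to the bench: black base plate 185 x 150 x 14 mm (x -105 to +80, y -67 to +83 mm; its top, the deck, at z = 14 mm). Origin on the bench. A channel for the holder runs along x at y = 0, towards +x (the push direction), to a stop block. On its +y side (left, looking along the push) is a sprung steel rocker clip, nowhere more than 23 mm above the deck.
- stop (a point): Middle of the stop block's face, at deck level: x = 60, y = 0, z = 14 mm in the mount's frame. The holder's front edge must meet it. The block is 36 mm wide and 12 mm high; the guide ribs of the channel are 27.6 mm apart and 4 mm high.
- clip (a joint): Angle of the rocker clip, rad: 0 at rest, 0.28 with the thumb plate fully down (a firm limit). Its hinge runs along the mount's x axis at y = 25, z = 28 mm. The foot clears the holder freely above 0.19; resting on the holder the clip reads about 0.14. A spring shuts it: about 4 N at the middle of the plate starts it moving, about 9 N holds it fully down.
- foot (a point): Underside of the clip's foot, a round steel roll 8 mm thick and 20 mm long across y = 0 (x 25 to 45 mm in the mount's frame), on the side of the hinge away from the thumb plate. At rest it is 1.5 mm above the deck and blocks the holder; pushing the holder at it does not raise it. Fully raised it clears the holder's top by about 3.5 mm.
- thumb (a point): Middle of the top of the clip's thumb plate, 110 mm along the mount's x (-100 to +10 mm) by 30 mm wide (y 40 to 70 mm in the mount's frame). At rest it slopes up outwards, outer edge about 22 mm above the deck; fully pressed it is level, its top 10 mm above the deck (24 mm above the bench). It may be pressed anywhere along its length, and a fingertip can slide along it while pressing.
- holder: The specimen holder in the mount's channel: aluminium plate 60 x 26 x 5 mm, about 45 g, with a glass slide and an amber resin disc 14 mm across on top. Origin at the centre of its underside, x towards the stop; front edge at x = +30 mm. At its rear end (x -30 to -27 mm) a tab 24 mm wide stands up to 22 mm above the underside. It starts with its front edge 8 to 20 mm short of the clip foot.
- holder_tab (a point): The middle of the rear face of the holder's upright tab, 13 mm above the holder's underside, 30 mm behind its centre: the face to push. Fully home it is 60 mm from the stop.
- spare: A spare holder of the same kind, lying on the bench beside the mount, on the -y side. Not to be used. Origin at the centre of its underside.
- vial: A small glass vial, 18 mm across and 38 mm tall, standing on the mount's deck on the -y side of the channel. Origin at the centre of its underside. Bystander.
- jar: An amber jar, 48 mm across and 55 mm tall, on the bench beyond the stop. Origin at the centre of its underside. Bystander.
- pen: A marker pen, about 140 x 11 x 10 mm, on the bench on the mount's +y side. Origin near its middle, at its underside, x along it. Bystander.
- phone: A black phone, 147 x 72 x 9 mm, flat on the bench far to the left. Origin at the centre of its underside. Bystander.
- bottle: A white bottle, 56 mm across and 120 mm tall, on the bench far to the right. Origin at the centre of its underside. Bystander.
- probe: A steel hand instrument, 160 mm long, lying on the bench far to the right. Bystander.

How it is judged:
On the way, in this order (a step that is already met when the one before it is completed fails the run):
1. the clip is pressed down, while the holder is still short of its foot (value of joint clip above 0.19 rad and x of holder in the frame of stop below -0.066 m), for 0.1 s.
2. the holder is pushed home against the stop while the clip is still held down (value of joint clip above 0.17 rad and x of holder in the frame of stop above -0.0335 m and z of holder in the frame of mount below 0.017 m), for 0.1 s.
At the end, for the whole second after the job is handed in: The holder lies flat and straight in the channel, its front edge within 3.5 mm of the stop, at rest, with the clip let up and its foot resting on the holder (clip joint between 0.10 and 0.17 rad) (x of holder in the frame of stop above -0.0335 m and z of holder in the frame of mount below 0.017 m and value of joint clip between 0.1 and 0.17 rad and angle between the x axis of holder and the x axis of mount, either way round below 0.06 rad and angle between holder's own z axis and vertical below 0.05 rad and linear speed of holder below 0.01 m/s); the robot touches nothing.
It fails at once if the holder is lifted (more than 6 mm off the deck) or tipped up (z of holder in the frame of mount above 0.02 m or angle between holder's own z axis and vertical above 0.25 rad).
It fails at once if something else on the bench is moved (more than 15 to 20 mm) or knocked over (distance of any of spare, jar, pen, phone, bottle, probe from where it was at the start of the episode above 0.02 m or distance of vial from where it was at the start of the episode above 0.015 m or angle between any of vial, jar, bottle, spare, phone's own z axis and vertical above 0.5 rad).
It also fails if it takes over 38 s, if anything falls off the work surface, if the arm or the gripper's body presses on something with over 40 N, if the wrist force passes 120 N, or if a joint passes its speed limit or range.

## Working session

There is one attempt and no reset: what is moved stays moved. The work goes in short steps, Python scripts to look and compute and a shell command to move; the robot and the scene stay as the last step left them, time stands still between calls to the robot, and variables do not carry over. Pictures are saved under pics/ and viewed, at most 14 in all, crops included, and the job is handed in when it is done.

```bash
mkdir -p pics; cat > h.py <<'E'
import numpy as np, cv2
from workcell import sensors, imaging
def cam(n):
    c=imaging.read_camera(n); c['R']=np.array(c['rotation']);
    if c['R'].shape!=(3,3):
        from scipy.spatial.transform import Rotation as Ro
        c['R']=Ro.from_quat(np.roll(c['R'],-1)).as_matrix()
    c['t']=np.array(c['xyz']); return c
def ray(c,u,v): return c['R']@np.array([(u-c['cx'])/c['fx'],(v-c['cy'])/c['fy'],1.])
def plane(c,u,v,z):
    d=ray(c,u,v); return c['t']+d*(z-c['t'][2])/d[2]
def pt(c,u,v): return c['t']+ray(c,u,v)*c['z_map'][int(v),int(u)]
E
python3 - <<'E'
from h import *
import pickle
for n in("scene","side"):
    c=cam(n); pickle.dump(c,open(n+'.pkl','wb')); cv2.imwrite(f'pics/{n}0.png',c['color']); print(n,c['t'],c['R'],c['fx'],c['cx'],c['cy'])
print(sensors.get_state())
E
```

```text
scene [ 1.69026175 -0.38654143  1.02580166] [[ 0.34849899  0.5928618  -0.72599128]
 [ 0.93715083 -0.23462927  0.25825845]
 [-0.01722723 -0.77036614 -0.637369  ]] 619.642802290757 318.64446204936365 243.9429058852299
side [0.13907907 0.62216306 0.70933379] [[-0.81547458 -0.386838    0.43053173]
 [-0.57879006  0.54269665 -0.60867266]
 [ 0.00180959 -0.74554457 -0.66645332]] 433.1009945728508 318.085358025812 244.62771096931712
{'clock': 0.1, 'joint_pos': array([-1.34360102e+00,  3.13922490e-01,  4.51427763e-02,  1.30359067e+00,
        3.67224211e-05,  1.43119915e+00]), 'qvel': array([-0.0008412 , -0.00299926,  0.00342965,  0.00063186, -0.0021399 ,
       -0.00029075]), 'tau': array([ 1.47859075e-03, -4.81726348e+01,  2.99243116e+01,  1.28213459e-02,
       -7.46293745e-05,  2.49498832e-06]), 'tcp_pos': array([ 0.20610248, -0.53627473,  0.1925202 ]), 'orientation': array([-7.87079076e-04,  9.83229690e-01,  1.82369835e-01, -1.61165587e-05]), 'wrist_force': array([-0.28711056, -0.56899199, -0.54488754]), 'ft_torque': array([ 0.02399606, -0.00176327,  0.01224711]), 'grip_force': 0.0, 'finger_gap': 0.08529116408012535}
```

View pics/scene0.png

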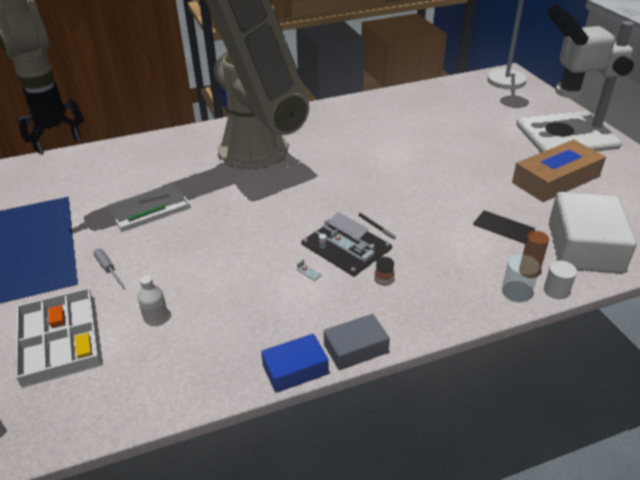

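View pics/side0.png

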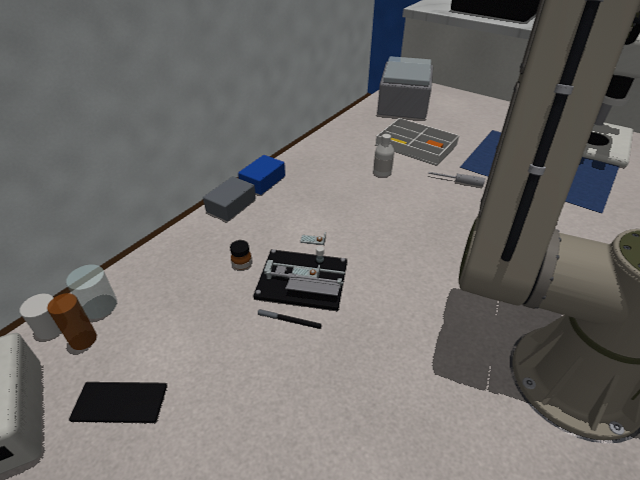

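The scene view shows the mount at about (347,243), the spare at (307,270) and the jar at (384,268). In the side view the mount is at (300,280), the jar at (240,255) and the pen at (290,319). I'll fit the mount's outline and enlarge the side crop.

```bash
python3 - <<'E'
from h import *
import pickle
W={}
for n,(x0,y0,x1,y1) in (("scene",(285,195,410,285)),("side",(225,225,365,335))):
    c=pickle.load(open(n+'.pkl','rb')); im=c['color'][y0:y1,x0:x1]
    W[n]=cv2.resize(im,None,fx=5.6,fy=5.6,interpolation=cv2.INTER_CUBIC); cv2.imwrite(f'pics/{n}_crop.png',W[n])
    # depth->points; mount deck plane z ~0.014
    vv,uu=np.mgrid[y0:y1,x0:x1]; z=c['z_map'][y0:y1,x0:x1]
    P=np.stack([(uu-c['cx'])/c['fx']*z,(vv-c['cy'])/c['fy']*z,z],-1)@c['R'].T+c['t']
    dark=(im.max(2)<60)
    m=dark&(P[...,2]>0.007)&(P[...,2]<0.022)
    print(n,m.sum(), 'bench z',np.median(P[...,2][~dark]))
    m8=cv2.morphologyEx(dark.astype(np.uint8),cv2.MORPH_CLOSE,np.ones((9,9)))
    cs,_=cv2.findContours(m8,0,2); k=max(cs,key=cv2.contourArea)
    Q=np.array([plane(c,u+x0,v+y0,0.014)[:2] for u,v in k[:,0]]).astype(np.float32)
    r=cv2.minAreaRect(Q*1000); print(r); print(cv2.boxPoints(r))
    r=cv2.minAreaRect((P[m][:,:2]*1000).astype(np.float32)); print('depth',r)
E
```

```text
scene 1213 bench z 0.0015407587324288707
((581.54345703125, 118.58595275878906), (236.33511352539062, 193.64854431152344), 23.308744430541992)
[[434.70807  160.7508  ]
 [511.33197  -17.093315]
 [728.37885   76.42111 ]
 [651.75494  254.26523 ]]
depth ((552.7764892578125, 110.55370330810547), (183.132080078125, 196.52511596679688), 23.765378952026367)
side 2808 bench z 0.0017611343671327662
((554.0902709960938, 98.28483581542969), (183.86846923828125, 157.26405334472656), 25.33144187927246)
[[437.35272   130.0218   ]
 [504.63873   -12.1209755]
 [670.8278     66.54787  ]
 [603.5418    208.69064  ]]
depth ((546.810546875, 105.2161865234375), (236.79348754882812, 249.79144287109375), 62.69143295288086)
```

View pics/side_crop.png

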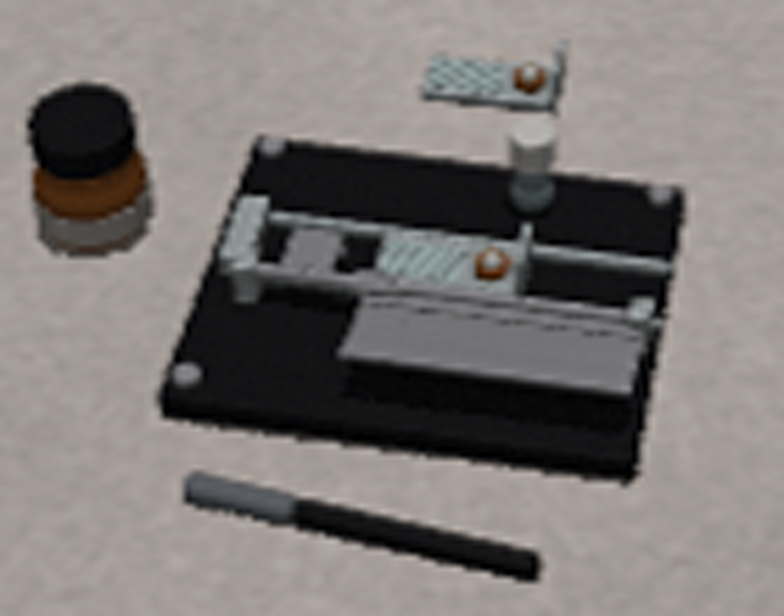

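The side crop shows the deck corners at about (262,138), (683,188), (633,462) and (165,405). The stop block is at (245,230), the tab at (527,250), the vial at (532,170), and the thumb plate runs from (345,350) to (640,390). Next I fit the mount pose from these.

```bash
cat >> h.py <<'E'
def fit(M,W):
    "2D rigid fit W=R(a)M+t"
    M=np.array(M,float);W=np.array(W,float);m=M.mean(0);w=W.mean(0)
    H=(M-m).T@(W-w);a=np.arctan2(H[0,1]-H[1,0],H[0,0]+H[1,1])
    R=np.array([[np.cos(a),-np.sin(a)],[np.sin(a),np.cos(a)]]);t=w-R@m
    return a,t,R,W-(M@R.T+t)
E
python3 - <<'E'
from h import *
import pickle
c=pickle.load(open('side.pkl','rb'))
f=lambda u,v,z:plane(c,225+(u+.5)/5.6-.5,225+(v+.5)/5.6-.5,z)[:2]*1000
W=[f(262,138,.014),f(683,188,.014),f(633,462,.014),f(165,405,.014)]
W[2]=f(637,458,.014)
M=[(80,-67),(-105,-67),(-105,83),(80,83)]
a,t,R,e=fit(M,W);print(np.degrees(a),a,t);print(e.round(1))
loc=lambda u,v,z:((f(u,v,z/1000)-t)@R).round(1)
print('tab top',loc(528,228,36),'vial top',loc(533,130,52),'disc',loc(492,262,22),'stop topfar',loc(258,198,26),'plate outer',loc(345,355,36),loc(632,392,36),'jar top',loc(82,115,55), 'spare tab',loc(562,45,22))
s=sensors.get_state();p=s['tcp_pos'][:2]*1000
print('tcp in mount',(p-t)@R)
E
```

```text
26.215665806558484 0.4575496839269404 [570.08479435  91.74924615]
[[-2.2 -1.9]
 [ 1.5  1.9]
 [ 3.4 -0.2]
 [-2.6  0.1]]
tab top [-46.4 -10.1] vial top [-42.1 -49.9] disc [-33.1  -2.8] stop topfar [ 66.2 -19.6] plate outer [10.5 67.9] [-97.9  68.9] jar top [138.7 -26.2] spare tab [ -40.9 -139.5]
tcp in mount [-603.972555   -402.63432481]
```

View pics/scene_crop.png

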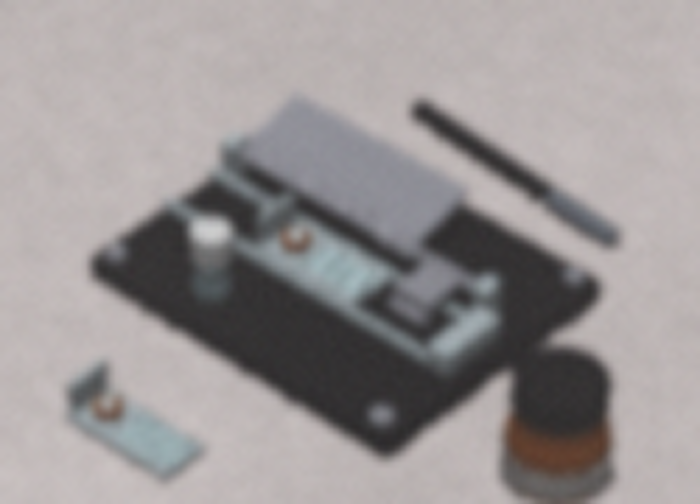

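The mount is at (570, 92) mm with yaw 0.458, and the tab's rear face is near x = -47. The tool's x axis is already roughly along mount x. Now I travel high to above the thumb plate, behind the tab.

```bash
python3 -m handwheel '[[30,-30,0,-0.02,0.47],[60,-60,0,-0.04,0.47],[95,-95,0,-0.06,0.47],[130,-130,0,-0.09,0.47],[165,-165,0,-0.09,0.47],[200,-200,0,-0.09,0.47],[235,-235,0,-0.09,0.47],[250,-245,0,-0.09,0.47]]' 30
python3 - <<'E'
from h import *
s=sensors.get_state();R=np.array([[.8973,-.4415],[.4415,.8973]])
print((s['tcp_pos'][:2]*1000-[570.1,91.7])@R,s['tcp_pos'],2*np.arctan2(s['orientation'][2],s['orientation'][1]),s['finger_gap'])
E
```

```text
clock: 0.9
tcp_pos: [0.3518, -0.2143, 0.1932]
orientation: [-0.001, 0.974, 0.228, -0.0]
wrist_force: [-0.7, -0.6, 0.8]
finger_gap: 0.04
grip_force: 0.0
[-331.03300038 -178.19308987] [ 0.35175152 -0.21432245  0.19316308] 0.46036717588094195 0.040023484225354414
```

```bash
python3 -m handwheel '[[35,-28,0,0,0.47],[75,-60,0,0,0.47],[115,-92,0,0,0.47],[155,-124,0,0,0.47],[195,-156,20,0,0.47],[235,-188,40,0,0.47],[256,-206,60,0,0.47],[256,-206,60,0,0.47]]'
cat >> h.py <<'E'
def st():
    s=sensors.get_state();R=np.array([[.8973,-.4415],[.4415,.8973]])
    print('mount',((s['tcp_pos'][:2]*1000-[570.1,91.7])@R).round(1),s['tcp_pos'].round(4),'yaw',round(2*np.arctan2(s['orientation'][2],s['orientation'][1]),3),'F',s['wrist_force'].round(1),s['clock'])
E
python3 - <<'E'
from h import *
st(); c=cam('wrist'); cv2.imwrite('pics/w1.png',c['color']); print(c['t'],c['R'],c['fx'])
c=cam('side'); cv2.imwrite('pics/s1.png',cv2.resize(c['color'][170:350,200:440],None,fx=3.3,fy=3.3,interpolation=2))
E
```

```text
clock: 1.7
tcp_pos: [0.4895, 0.0833, 0.1296]
orientation: [-0.001, 0.973, 0.229, -0.002]
wrist_force: [-1.4, -0.4, 0.2]
finger_gap: 0.0397
grip_force: 0.0
mount [-76.   28.1] [0.4895 0.0833 0.1296] yaw 0.463 F [-1.4 -0.4  0.2] 1.7
[0.55434189 0.11538034 0.30902972] [[ 0.44529585 -0.8572186  -0.25862689]
 [-0.89537795 -0.42732939 -0.12525141]
 [-0.00315104  0.28734275 -0.95782264]] 371.64829954431775
```

View pics/w1.png

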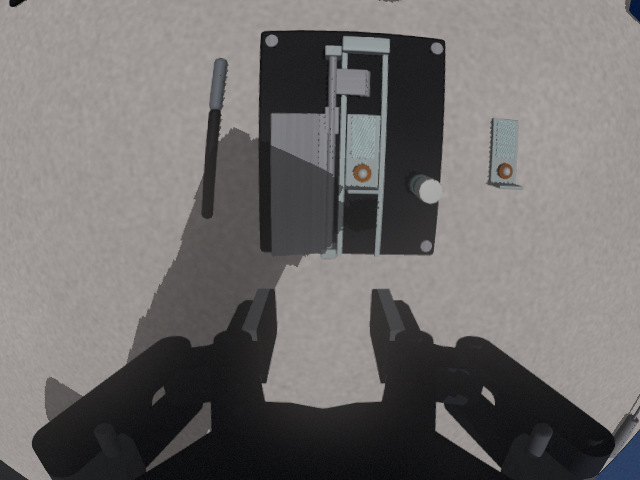

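The wrist view shows the mount square ahead, with corners at (261,33), (445,40), (434,254) and (262,253). The tab is at about (363,190), the channel ribs at columns 342 and 381, the plate at columns 271–325, and the vial at (428,188). I'll refine the pose with the fisheye model.

```bash
cat >> h.py <<'E'
def wplane(c,u,v,z):
    x,y=(u-c['cx'])/c['fx'],(v-c['cy'])/c['fy'];r=np.hypot(x,y)
    d=c['R']@np.array([np.sin(r)*x/r,np.sin(r)*y/r,np.cos(r)])
    return ((c['t']+d*(z-c['t'][2])/d[2])*1000)[:2]
E
python3 - <<'E'
from h import *
c=cam('wrist')
W=[wplane(c,u,v,.014) for u,v in((261,32),(445,40),(434,254),(262,252))]
a,t,R,e=fit([(80,83),(80,-67),(-105,-67),(-105,83)],W);print(a,t);print(e.round(1))
L=lambda u,v,z:((wplane(c,u,v,z/1000)-t)@R).round(1)
print('tab top',L(348,191,36),L(379,191,36),'ribs',L(344,190,18),L(380,190,18),'disc',L(362,172,20),'stop face',L(344,52,26),L(389,53,26),'plate outer',L(271,114,35),L(272,254,35),'vialtop',L(430,190,52))
s=sensors.get_state();print('tcp',(s['tcp_pos'][:2]*1000-t)@R)
cv2.imwrite('pics/w1c.png',cv2.resize(c['color'][20:270,250:450],None,fx=2.4,fy=2.4,interpolation=2))
E
```

```text
0.4433744804119889 [571.28628033  85.37377479]
[[-0.5 -0.9]
 [-1.2  0.1]
 [ 0.6  1. ]
 [ 1.  -0.2]]
tab top [-47.5  12.5] [-47. -11.] ribs [-49.6  14.4] [-48.9 -14.6] disc [-34.6   0.7] stop face [59.1 17. ] [ 60.2 -17.4] plate outer [ 9.7 70.3] [-98.6  70.8] vialtop [-42.4 -46.2]
tcp [-75.98020854  29.38172484]
```

View pics/w1c.png

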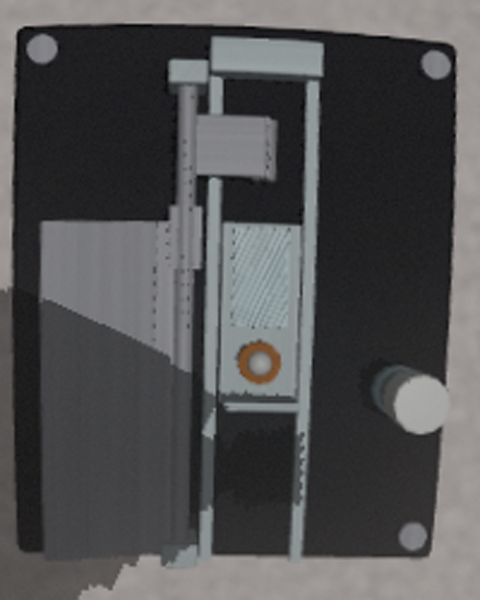

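The fit residuals are about 1 mm. The tab's rear face is at x ≈ -48 and the TCP is at (-76, 29) in the mount frame. I descend to just above the plate and look for contact.

```bash
sed -i 's/\[\[.8973,-.4415\],\[.4415,.8973\]\]/[[.9033,-.4290],[.4290,.9033]]/; s/570.1,91.7/571.3,85.4/' h.py; python3 -m handwheel '[[0,2,25,0.015,0.47],[0,2,50,0.015,0.47],[0,2,75,0.015,0.47],[0,2,82,0.015,0.47],[0,2,86,0.015,0.47],[0,2,90,0.015,0.47],[0,2,92,0.015,0.47],[0,2,92,0.015,0.47]]'
python3 - <<'E'
from h import *
st()
E
```

```text
clock: 2.65
tcp_pos: [0.4921, 0.0774, 0.0419]
orientation: [0.0, 0.976, 0.219, 0.001]
wrist_force: [-0.9, -0.3, -0.4]
finger_gap: 0.0399
grip_force: 0.0
mount [-75.   26.8] [0.4921 0.0774 0.0419] yaw 0.442 F [-0.9 -0.3 -0.4] 2.65
```

```bash
python3 -m handwheel '[[0,0,2,0,0.47],[0,0,4,0,0.47],[0,0,6,0,0.47],[0,0,8,0,0.47],[0,0,8,0,0.47]]'; python3 -m handwheel '[[0,0,2,0,0.47],[0,0,4,0,0.47],[0,0,4,0,0.47]]'; python3 -m handwheel '[[0,0,2,0,0.47],[0,0,4,0,0.47],[0,0,4,0,0.47]]'
```

```text
clock: 3.15
tcp_pos: [0.4912, 0.0776, 0.0329]
orientation: [-0.0, 0.976, 0.219, -0.0]
wrist_force: [0.3, 0.9, 0.8]
finger_gap: 0.0401
grip_force: 0.0
clock: 3.45
tcp_pos: [0.4912, 0.0775, 0.0289]
orientation: [-0.0, 0.976, 0.219, -0.0]
wrist_force: [-0.8, 0.4, 0.6]
finger_gap: 0.0401
grip_force: 0.0
clock: 3.75
tcp_pos: [0.4912, 0.0775, 0.0249]
orientation: [-0.0, 0.976, 0.219, -0.0]
wrist_force: [-0.6, 0.3, 0.8]
finger_gap: 0.0402
grip_force: 0.0
```

```bash
for i in 1 2; do :; done; python3 -m handwheel '[[0,0,2,0,0.47],[0,0,3,0,0.47],[0,0,3,0,0.47]]'; python3 -m handwheel '[[0,0,2,0,0.47],[0,0,3,0,0.47],[0,0,3,0,0.47]]';  python3 -m handwheel '[[0,0,1,0,0.47],[0,0,2,0,0.47],[0,0,2,0,0.47]]'
```

```text
clock: 4.05
tcp_pos: [0.4913, 0.0775, 0.0221]
orientation: [0.0, 0.976, 0.219, -0.0]
wrist_force: [-0.1, 0.6, 1.5]
finger_gap: 0.0398
grip_force: 0.0
clock: 4.35
tcp_pos: [0.4913, 0.0775, 0.0191]
orientation: [0.0, 0.976, 0.219, -0.0]
wrist_force: [0.4, -0.0, -0.6]
finger_gap: 0.04
grip_force: 0.0
clock: 4.65
tcp_pos: [0.4914, 0.0775, 0.0171]
orientation: [0.0, 0.976, 0.219, -0.0]
wrist_force: [0.1, -0.2, -0.5]
finger_gap: 0.0401
grip_force: 0.0
```

No contact yet at TCP z = 17 mm, so I look before going lower.

```bash
python3 - <<'E'
from h import *
st()
c=cam('side'); a=cv2.resize(c['color'][215:345,235:365],(600,600),interpolation=2)
cv2.imwrite('pics/s2.png',a)
E
```

```text
mount [-75.6  27.2] [0.4914 0.0775 0.0171] yaw 0.442 F [ 0.1 -0.2 -0.5] 4.65
```

View pics/s2.png

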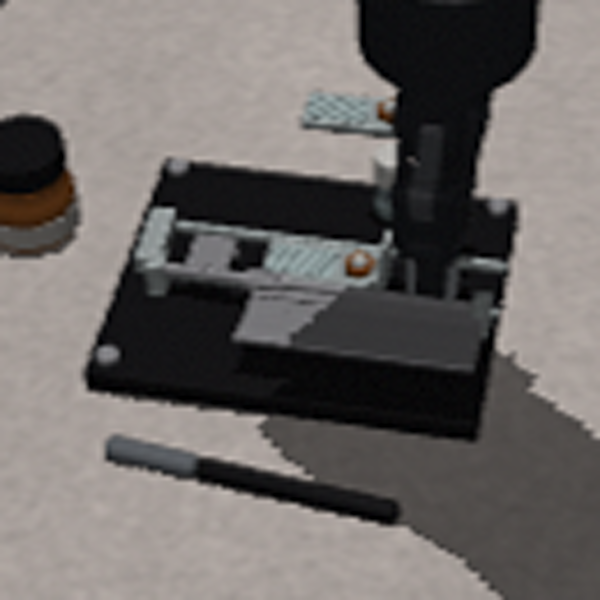

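The side view shows the finger's end at about (430,295) in the crop, over the plate's inner edge, with the plate still up. I use the depth map to find the true position of the fingertip.

```bash
python3 - <<'E'
from h import *
c=cam('side')
R=np.array([[.9033,-.4290],[.4290,.9033]])
for u in (400,415,430,445,460):
    print(u)
    for v in range(130,320,12):
        U,V=int(235+u/600*130),int(215+v/600*130)
        p=pt(c,U,V)*1000; q=(p[:2]-[571.3,85.4])@R
        print(v,q.round(0),p[2].round(0),end=' | ')
    print()
E
```

```text
400
130 [-58.  49.] 151.0 | 142 [-58.  49.] 146.0 | 154 [-58.  50.] 139.0 | 166 [-59.  54.] 137.0 | 178 [-64.  88.] 161.0 | 190 [-65.  93.] 158.0 | 202 [-65.  94.] 154.0 | 214 [-65.  91.] 143.0 | 226 [-65.  89.] 136.0 | 238 [-64.  86.] 125.0 | 250 [-64.  81.] 112.0 | 262 [-49.  -7.] 16.0 | 274 [-51.   3.] 17.0 | 286 [-51.   6.] 14.0 | 298 [-56.  32.] 32.0 | 310 [-57.  39.] 30.0 | 
415
130 [-67.  68.] 169.0 | 142 [-67.  69.] 164.0 | 154 [-65.  55.] 144.0 | 166 [-63.  44.] 129.0 | 178 [-65.  54.] 130.0 | 190 [-71.  92.] 158.0 | 202 [-71.  94.] 155.0 | 214 [-71.  92.] 145.0 | 226 [-70.  88.] 136.0 | 238 [-70.  87.] 127.0 | 250 [-69.  79.] 111.0 | 262 [-66.  55.] 81.0 | 274 [-65.  54.] 71.0 | 286 [-66.  55.] 66.0 | 298 [-62.  31.] 32.0 | 310 [-63.  36.] 28.0 | 
430
130 [-74.  66.] 168.0 | 142 [-75.  69.] 166.0 | 154 [-75.  75.] 164.0 | 166 [-76.  79.] 163.0 | 178 [-77.  86.] 161.0 | 190 [-78.  91.] 158.0 | 202 [-79.  95.] 157.0 | 214 [-78.  92.] 147.0 | 226 [-78.  86.] 135.0 | 238 [-78.  87.] 128.0 | 250 [-77.  79.] 112.0 | 262 [-77.  80.] 107.0 | 274 [-75.  60.] 79.0 | 286 [-75.  60.] 73.0 | 298 [-74.  53.] 57.0 | 310 [-72.  35.] 29.0 | 
445
130 [-80.  68.] 171.0 | 142 [-80.  71.] 168.0 | 154 [-80.  69.] 159.0 | 166 [-79.  57.] 143.0 | 178 [-78.  48.] 126.0 | 190 [-84.  91.] 160.0 | 202 [-84.  94.] 157.0 | 214 [-84.  92.] 147.0 | 226 [-84.  91.] 141.0 | 238 [-84.  87.] 130.0 | 250 [-83.  82.] 117.0 | 262 [-83.  81.] 110.0 | 274 [-81.  63.] 83.0 | 286 [-81.  60.] 75.0 | 298 [-81.  61.] 66.0 | 310 [-78.  36.] 30.0 | 
460
130 [-85.  64.] 168.0 | 142 [-85.  66.] 165.0 | 154 [-85.  61.] 153.0 | 166 [-84.  54.] 141.0 | 178 [-84.  48.] 128.0 | 190 [-85.  56.] 127.0 | 202 [-85.  57.] 123.0 | 214 [-86.  59.] 116.0 | 226 [-86.  62.] 114.0 | 238 [-86.  62.] 106.0 | 250 [-88.  76.] 111.0 | 262 [-86.  55.] 85.0 | 274 [-86.  52.] 72.0 | 286 [-86.  52.] 67.0 | 298 [-82.  14.] 18.0 | 310 [-84.  32.] 28.0 |
```

Both the side depth map and the wrist-view finger separation put the tips about 40 mm above the reported TCP (tip ≈ 57 mm, x ≈ -76, y ≈ 53–60). That fits with feeling no contact. I go down cautiously, watching the force.

```bash
python3 -m handwheel '[[0,0,2,0,0.47],[0,0,4,0,0.47],[0,0,6,0,0.47],[0,0,6,0,0.47]]'; python3 -m handwheel '[[0,0,2,0,0.47],[0,0,4,0,0.47],[0,0,6,0,0.47],[0,0,6,0,0.47]]' 
python3 - <<'E'
from h import *
c=cam('side');st()
R=np.array([[.9033,-.4290],[.4290,.9033]])
for U in (326,328,330):
  for V in range(274,300,2):
    p=pt(c,U,V)*1000; q=(p[:2]-[571.3,85.4])@R
    print(V,q.round(0),p[2].round(0),end=' | ')
  print()
E
```

```text
clock: 5.15
tcp_pos: [0.4912, 0.0775, 0.0109]
orientation: [-0.0, 0.976, 0.219, -0.0]
wrist_force: [0.1, 0.1, 0.3]
finger_gap: 0.0399
grip_force: 0.0
clock: 5.55
tcp_pos: [0.4912, 0.0775, 0.0049]
orientation: [-0.0, 0.976, 0.219, -0.0]
wrist_force: [-0.2, 0.9, -0.2]
finger_gap: 0.0401
grip_force: 0.0
mount [-75.6  27.2] [0.4913 0.0775 0.0051] yaw 0.442 F [-0.2 -0.2 -0. ] 5.6
274 [-73.  79.] 98.0 | 276 [-71.  63.] 76.0 | 278 [-71.  61.] 68.0 | 280 [-71.  61.] 61.0 | 282 [-71.  63.] 57.0 | 284 [-68.  40.] 27.0 | 286 [-69.  48.] 30.0 | 288 [-71.  56.] 32.0 | 290 [-72.  64.] 34.0 | 292 [-73.  72.] 37.0 | 294 [-71.  58.] 15.0 | 296 [-72.  62.] 14.0 | 298 [-73.  68.] 14.0 | 
274 [-77.  78.] 97.0 | 276 [-75.  61.] 74.0 | 278 [-75.  62.] 69.0 | 280 [-74.  57.] 58.0 | 282 [-75.  61.] 57.0 | 284 [-72.  40.] 28.0 | 286 [-74.  49.] 32.0 | 288 [-75.  57.] 33.0 | 290 [-76.  65.] 36.0 | 292 [-77.  71.] 37.0 | 294 [-75.  57.] 15.0 | 296 [-76.  63.] 15.0 | 298 [-77.  69.] 16.0 | 
274 [-81.  80.] 100.0 | 276 [-79.  63.] 76.0 | 278 [-79.  62.] 70.0 | 280 [-79.  60.] 62.0 | 282 [-79.  62.] 58.0 | 284 [-77.  40.] 29.0 | 286 [-78.  49.] 32.0 | 288 [-79.  57.] 34.0 | 290 [-80.  63.] 35.0 | 292 [-81.  71.] 37.0 | 294 [-82.  76.] 37.0 | 296 [-80.  61.] 14.0 | 298 [-81.  67.] 14.0 |
```

```bash
python3 -m handwheel '[[0,0,2,0,0.47],[0,0,4,0,0.47],[0,0,6,0,0.47],[0,0,6,0,0.47]]'; python3 -m handwheel '[[0,0,2,0,0.47],[0,0,4,0,0.47],[0,0,4,0,0.47]]' 
python3 - <<'E'
from h import *
c=cam('side');st();print(sensors.get_state()['joint_pos'])
R=np.array([[.9033,-.4290],[.4290,.9033]])
for U in (328,):
  for V in range(270,296,1):
    p=pt(c,U,V)*1000; q=(p[:2]-[571.3,85.4])@R
    print(V,q.round(0),p[2].round(0),end=' | ')
cv2.imwrite('pics/s3.png',cv2.resize(c['color'][160:340,220:420],None,fx=3,fy=3,interpolation=2))
E
```

```text
clock: 6.0
tcp_pos: [0.4912, 0.0775, -0.0011]
orientation: [-0.0, 0.976, 0.219, -0.0]
wrist_force: [0.3, -0.3, -0.3]
finger_gap: 0.0398
grip_force: 0.0
clock: 6.3
tcp_pos: [0.4913, 0.0775, -0.005]
orientation: [-0.0, 0.976, 0.219, -0.0]
wrist_force: [-0.1, 0.5, -0.3]
finger_gap: 0.0401
grip_force: 0.0
mount [-75.6  27.2] [ 0.4913  0.0776 -0.0049] yaw 0.442 F [0.2 0.6 0.1] 6.35
[-4.92653344e-03  3.20284041e-01 -4.69142183e-01  7.81781538e-01
 -7.62300511e-05  2.69487145e+00]
270 [-79.  92.] 123.0 | 271 [-78.  85.] 113.0 | 272 [-79.  90.] 115.0 | 273 [-79.  89.] 112.0 | 274 [-78.  87.] 106.0 | 275 [-77.  76.] 92.0 | 276 [-77.  78.] 92.0 | 277 [-77.  80.] 91.0 | 278 [-78.  81.] 89.0 | 279 [-78.  81.] 87.0 | 280 [-75.  62.] 63.0 | 281 [-75.  58.] 56.0 | 282 [-75.  61.] 57.0 | 283 [-75.  63.] 55.0 | 284 [-75.  60.] 49.0 | 285 [-75.  60.] 46.0 | 286 [-75.  60.] 43.0 | 287 [-74.  53.] 32.0 | 288 [-75.  57.] 34.0 | 289 [-75.  60.] 34.0 | 290 [-76.  63.] 34.0 | 291 [-76.  67.] 35.0 | 292 [-77.  71.] 37.0 | 293 [-77.  73.] 36.0 | 294 [-75.  55.] 13.0 | 295 [-76.  60.] 16.0 |
```

View pics/s3.png

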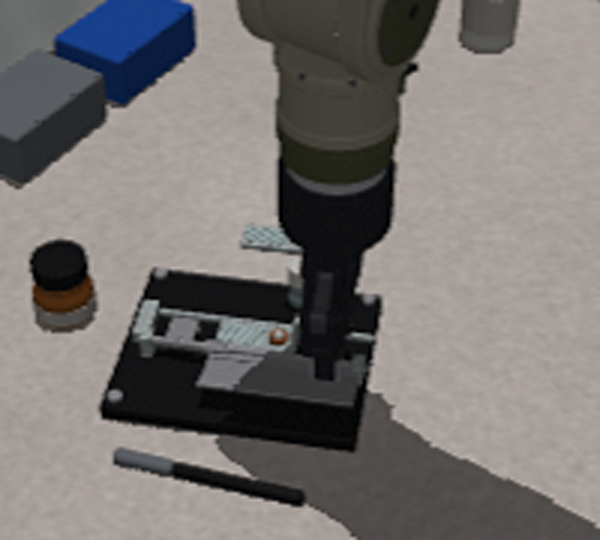

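The picture shows the finger about 10 mm above the plate, at (325,375), with everything else undisturbed. I keep going down.

```bash
python3 -m handwheel '[[0,0,2,0,0.47],[0,0,4,0,0.47],[0,0,6,0,0.47],[0,0,6,0,0.47]]'; python3 -m handwheel '[[0,0,2,0,0.47],[0,0,4,0,0.47],[0,0,4,0,0.47]]';python3 -m handwheel '[[0,0,2,0,0.47],[0,0,3,0,0.47],[0,0,3,0,0.47]]'
```

```text
clock: 6.75
tcp_pos: [0.4917, 0.0777, -0.0105]
orientation: [-0.0, 0.976, 0.219, 0.0]
wrist_force: [-1.4, 0.2, 6.7]
finger_gap: 0.0397
grip_force: 2.7
clock: 7.05
tcp_pos: [0.4917, 0.0777, -0.0141]
orientation: [-0.0, 0.976, 0.219, 0.0]
wrist_force: [-2.9, -0.7, 8.3]
finger_gap: 0.0402
grip_force: 4.5
clock: 7.35
tcp_pos: [0.4918, 0.0775, -0.0161]
orientation: [0.0, 0.976, 0.219, 0.001]
wrist_force: [-5.6, -0.6, 16.6]
finger_gap: 0.0402
grip_force: 8.4
```

Contact started at about 7 N and has risen to 16.6 N, which suggests the stop limit. I check the plate height and foot from depth.

```bash
python3 - <<'E'
from h import *
c=cam('side');st()
R=np.array([[.9033,-.4290],[.4290,.9033]])
vv,uu=np.mgrid[230:335,235:365];z=c['z_map'][230:335,235:365]
P=(np.stack([(uu-c['cx'])/c['fx']*z,(vv-c['cy'])/c['fy']*z,z],-1)@c['R'].T+c['t'])*1000
Q=(P[...,:2]-[571.3,85.4])@R;Z=P[...,2]
for y in (45,50,55,60,65): 
    m=(abs(Q[...,1]-y)<3)&(Q[...,0]>-45)&(Q[...,0]<5)&(Z>17);print('plate',y,m.sum(),np.median(Z[m]))
m=(abs(Q[...,1])<8)&(Q[...,0]>27)&(Q[...,0]<43)&(Z>18);print('foot top',m.sum(),np.median(Z[m]))
m=(abs(Q[...,1])<11)&(Q[...,0]<-30)&(Q[...,0]>-65)&(Z>26)&(Z<40);print('tab',m.sum(),np.percentile(Q[m],[10,50,90],axis=0))
E
```

```text
mount [-75.2  27. ] [ 0.4918  0.0775 -0.016 ] yaw 0.442 F [-5.4 -0.8 16.8] 7.4
plate 45 53 25.92684303967396
plate 50 60 25.927683451081872
plate 55 47 25.391853856223335
plate 60 49 24.98481582611023
plate 65 48 25.417715456640178
foot top 8 34.58403121475562
tab 17 [[-46.28626105   1.21292267]
 [-44.15214602   4.3769959 ]
 [-32.61752573   8.87577411]]
```

The plate is level at z ≈ 25 mm and the foot is raised, so the clip is fully down. I slide along +x while pressing.

```bash
python3 -m handwheel '[[3,0,0,0,0.47],[6,0,0,0,0.47],[9,0,0,0,0.47],[12,0,0,0,0.47],[15,0,0,0,0.47],[18,0,0,0,0.47],[21,0,0,0,0.47],[24,0,0,0,0.47]]';python3 -m handwheel '[[4,0,0,0,0.47],[8,0,0,0,0.47],[12,0,0,0,0.47],[15,0,0,0,0.47],[18,0,0,0,0.47],[21,0,0,0,0.47],[24,0,0,0,0.47],[24,0,0,0,0.47]]'
python3 - <<'E'
from h import *
st()
c=cam('side'); cv2.imwrite('pics/s4.png',cv2.resize(c['color'][225:335,235:365],None,fx=4.6,fy=4.6,interpolation=2))
E
```

```text
clock: 8.2
tcp_pos: [0.5093, 0.0862, -0.0161]
orientation: [0.001, 0.976, 0.219, -0.003]
wrist_force: [-15.3, -8.2, 28.0]
finger_gap: 0.0399
grip_force: 13.3
clock: 9.0
tcp_pos: [0.5318, 0.0966, -0.016]
orientation: [0.001, 0.976, 0.219, -0.003]
wrist_force: [-12.7, -6.3, 24.3]
finger_gap: 0.0402
grip_force: 12.6
mount [-30.9  27.1] [ 0.5318  0.0966 -0.016 ] yaw 0.442 F [-12.7  -6.3  24.3] 9.0
```

View pics/s4.png

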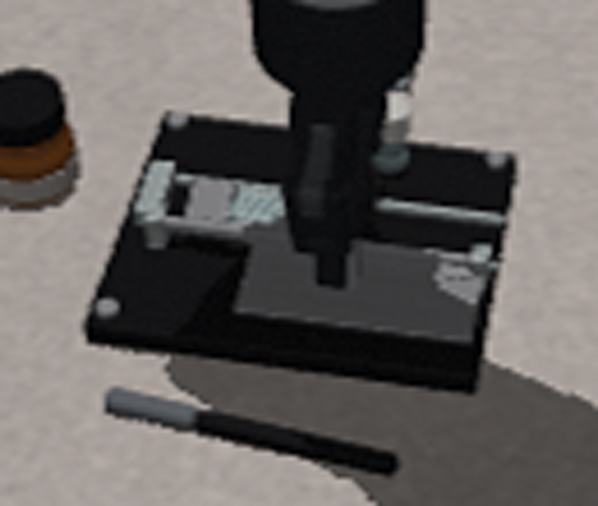

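The picture shows the holder moving under the raised foot, with its front at about (215,205), the plate pressed and the vial still standing. I continue to the stop.

```bash
python3 -m handwheel '[[3,0,0,0,0.47],[6,0,0,0,0.47],[9,0,0,0,0.47],[12,0,0,0,0.47],[14,0,0,0,0.47],[14,0,0,0,0.47]]';python3 -m handwheel '[[2,0,0,0,0.47],[3,0,0,0,0.47],[3,0,0,0,0.47]]'
python3 - <<'E'
from h import *
st()
E
```

```text
clock: 9.65
tcp_pos: [0.5432, 0.1022, -0.016]
orientation: [0.001, 0.976, 0.219, -0.004]
wrist_force: [-15.5, -7.9, 27.4]
finger_gap: 0.0401
grip_force: 13.7
clock: 9.95
tcp_pos: [0.5431, 0.1023, -0.0161]
orientation: [0.002, 0.976, 0.219, -0.006]
wrist_force: [-21.9, -12.8, 34.4]
finger_gap: 0.0402
grip_force: 16.9
mount [-18.3  27.3] [ 0.5431  0.1023 -0.0161] yaw 0.442 F [-21.9 -12.8  34.4] 9.95
```

The TCP stopped at x ≈ -18 with the force rising, so it is either home or jammed. I look with the wrist camera.

```bash
python3 - <<'E'
from h import *
c=cam('wrist');st(); cv2.imwrite('pics/w2.png',c['color'])
im=cv2.resize(c['color'][100:340,190:450],None,fx=2.5,fy=2.5,interpolation=2); cv2.imwrite('pics/w2.png',im)
E
```

```text
mount [-18.2  27.3] [ 0.5431  0.1023 -0.0161] yaw 0.442 F [-21.  -11.9  32.2] 10.0
```

View pics/w2.png

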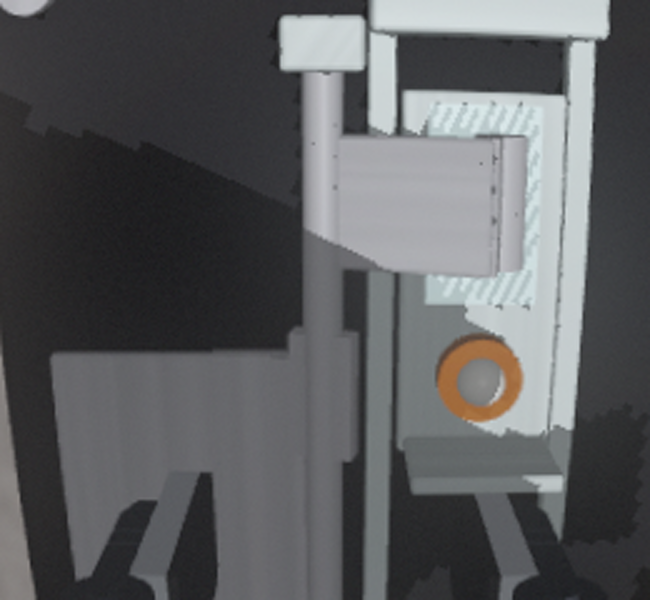

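The wrist view shows the holder straight, its front edge at v ≈ 93 and the stop face at about v ≈ 38, so roughly 7 mm remain. The hand is sticking from friction because I'm pressing at 32 N where 9 N is enough. I ease the press a little and then go on.

```bash
python3 -m handwheel '[[0,0,-0.5,0,0.47],[0,0,-1,0,0.47],[0,0,-1,0,0.47]]';python3 -m handwheel '[[0.5,0,-0.5,0,0.47],[1,0,-0.5,0,0.47],[1,0,-0.5,0,0.47]]'; python3 - <<'E'
from h import *
st()
E
```

```text
clock: 10.3
tcp_pos: [0.5466, 0.1039, -0.0157]
orientation: [0.001, 0.976, 0.219, -0.003]
wrist_force: [-12.3, -6.2, 17.2]
finger_gap: 0.04
grip_force: 8.7
clock: 10.6
tcp_pos: [0.5481, 0.1046, -0.0157]
orientation: [0.001, 0.976, 0.219, -0.003]
wrist_force: [-8.9, -5.2, 13.8]
finger_gap: 0.0403
grip_force: 7.0
mount [-12.7  27.3] [ 0.5481  0.1046 -0.0157] yaw 0.442 F [-8.9 -5.2 13.8] 10.6
```

```bash
python3 -m handwheel '[[1,0,0,0,0.47],[2,0,0,0,0.47],[2,0,0,0,0.47]]';python3 -m handwheel '[[1,0,0,0,0.47],[2,0,0,0,0.47],[2,0,0,0,0.47]]'; python3 - <<'E'
from h import *
st();c=cam('wrist')
R=np.array([[.9033,-.4290],[.4290,.9033]])
im=cv2.resize(c['color'][80:320,190:450],None,fx=2.5,fy=2.5,interpolation=2); cv2.imwrite('pics/w3.png',im)
E
```

```text
clock: 10.9
tcp_pos: [0.5481, 0.1046, -0.0158]
orientation: [0.001, 0.976, 0.219, -0.004]
wrist_force: [-13.7, -7.0, 18.6]
finger_gap: 0.0401
grip_force: 9.2
clock: 11.2
tcp_pos: [0.5514, 0.1062, -0.0157]
orientation: [0.001, 0.976, 0.219, -0.003]
wrist_force: [-9.9, -5.1, 16.0]
finger_gap: 0.0402
grip_force: 8.7
mount [-9.1 27.3] [ 0.5514  0.1062 -0.0157] yaw 0.441 F [-9.9 -5.1 16. ] 11.2
```

View pics/w3.png

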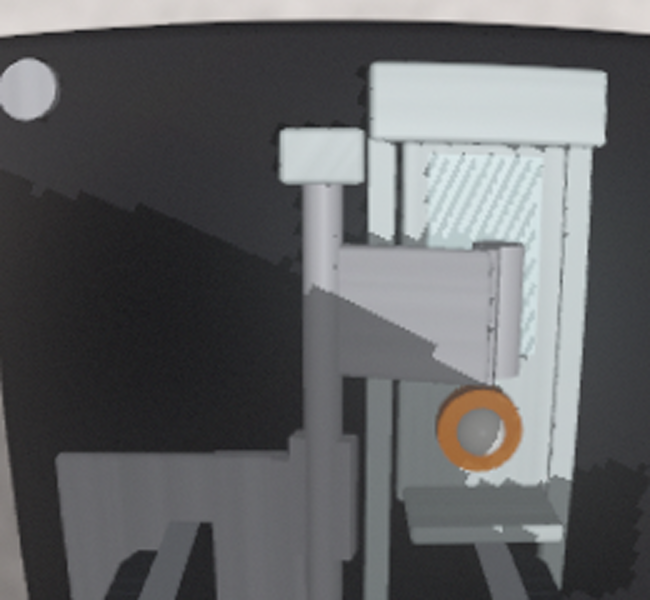

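The wrist view shows no dark gap left between the holder's front edge (v ≈ 145) and the stop. I push slightly more to confirm that it is firmly home.

```bash
python3 -m handwheel '[[1,0,0,0,0.47],[2,0,-0.3,0,0.47],[2,0,-0.3,0,0.47]]';python3 -m handwheel '[[1,0,-0.2,0,0.47],[2,0,-0.4,0,0.47],[3,0,-0.4,0,0.47],[3,0,-0.4,0,0.47]]'; python3 - <<'E'
from h import *
st();c=cam('wrist')
E
```

```text
clock: 11.55
tcp_pos: [0.5512, 0.1062, -0.0157]
orientation: [0.001, 0.976, 0.219, -0.005]
wrist_force: [-14.0, -8.1, 17.5]
finger_gap: 0.0401
grip_force: 10.3
clock: 11.95
tcp_pos: [0.5511, 0.1061, -0.0157]
orientation: [0.002, 0.976, 0.218, -0.007]
wrist_force: [-18.9, -11.0, 22.0]
finger_gap: 0.0403
grip_force: 12.8
mount [-9.4 27.4] [ 0.5511  0.1061 -0.0157] yaw 0.44 F [-18.9 -11.   22. ] 11.95
```

The force ratio is now about 1.0 with no motion, so the holder is firmly against the stop. I back the finger off the tab while still pressing, then lift straight up.

```bash
python3 -m handwheel '[[-5,0,0,0,0.47],[-10,0,0,0,0.47],[-15,0,0,0,0.47],[-20,0,0,0,0.47],[-24,0,0,0,0.47],[-24,0,0,0,0.47]]'; python3 -m handwheel '[[0,0,-3,0,0.47],[0,0,-6,0,0.47],[0,0,-10,0,0.47],[0,0,-15,0,0.47],[0,0,-25,0,0.47],[0,0,-45,0,0.47],[0,0,-75,0,0.47],[0,0,-80,0,0.47]]'; python3 - <<'E'
from h import *
st();c=cam('wrist')
print('top crop')
im=cv2.resize(c['color'][20:300,200:480],(600,600),interpolation=2); cv2.imwrite('pics/w4.png',im)
c=cam('side')
R=np.array([[.9033,-.4290],[.4290,.9033]])
vv,uu=np.mgrid[230:335,235:365];z=c['z_map'][230:335,235:365]
P=(np.stack([(uu-c['cx'])/c['fx']*z,(vv-c['cy'])/c['fy']*z,z],-1)@c['R'].T+c['t'])*1000
Q=(P[...,:2]-[571.3,85.4])@R;Z=P[...,2]
for y in (45,55,65):
    m=(abs(Q[...,1]-y)<3)&(Q[...,0]>-95)&(Q[...,0]<5)&(Z>17)&(Z<45);print('plate',y,m.sum(),np.median(Z[m]))
E
```

```text
clock: 12.6
tcp_pos: [0.5425, 0.0999, -0.0129]
orientation: [0.0, 0.976, 0.219, 0.005]
wrist_force: [3.7, 2.1, 8.5]
finger_gap: 0.0398
grip_force: 4.3
clock: 13.4
tcp_pos: [0.54, 0.0995, 0.0683]
orientation: [0.001, 0.976, 0.219, 0.003]
wrist_force: [0.2, 0.6, 0.3]
finger_gap: 0.0399
grip_force: 0.0
mount [-22.2  26.1] [0.54   0.0995 0.0683] yaw 0.442 F [0.2 0.6 0.3] 13.4
top crop
plate 45 84 27.750486737222744
plate 55 85 29.192610815638396
plate 65 96 30.52170732499765
```

View pics/w4.png

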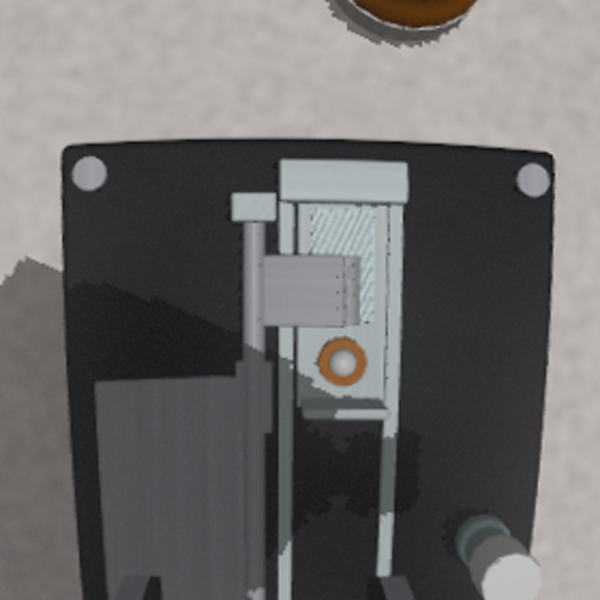

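The holder sits straight against the stop (front edge at v ≈ 205). The plate's slope is about 0.14 rad, so the foot is clamped on it, and the hand is clear. Handing in.

```bash
python3 -m handwheel '[[0,0,-20,0,0.47],[0,0,-40,0,0.47],[0,0,-40,0,0.47],[0,0,-40,0,0.47]]'; python3 -c "
from workcell import workorder
print(workorder.hand_in())"
```

```text
clock: 13.9
tcp_pos: [0.5373, 0.0993, 0.1036]
orientation: [-0.0, 0.976, 0.219, -0.0]
wrist_force: [0.1, 0.3, -1.0]
finger_gap: 0.0398
grip_force: 0.0
the job is handed in; nothing more can be done
None
```

The holder is home against the stop with the clip foot clamped on it (clip at about 0.14 rad by depth), the hand is clear, and the job was handed in at about 14 s; the hand-in returned no verdict.

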